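# Roll a culture bottle up the ramp into the roller mixer and start it

## Task

Push the amber bottle that lies on the mixer's tray steadily up the ramp until it drops between the two black rollers at the stop rail, keeping your fingers behind it so that it never runs back or ahead on the slope. Do not grip, lift or ram it. Once it lies still in the rollers, press the green start key right down and let it up, and leave the other things on the bench where they are.

Things in the scene. Friction and masses are not known exactly. Their poses are not given: they have to be found in the camera images.
- mixer: Fixed bench-top bottle roller mixer, 285 x 167 mm plus drive housing; place and yaw vary. Origin under its middle on the bench; its x axis is level and points uphill, the way the bottle is pushed; y across, along the rollers; z up. Two blue side frames 8 mm thick (inner faces y = -75.5 and +75.5 mm, tops 62 mm above the bench) run its whole length, x = -155 to 130 mm.
- bottle: Smooth amber glass bottle, paper label, blue cap, lying loose across the tray, 0.2 to 0.41 kg: plain cylinder 60 mm in diameter, 120 mm long, then neck and 40 mm cap, 148 mm over all. Origin on its axis at the middle of the 120 mm (30 mm above what it lies on); y along it to the cap, nearly the mixer's y (x and z turn as it rolls). Left alone on the ramp it rolls back down.
- tray (a point): Centre of the top of the flat white tray where the bottle starts: 112.5 mm down the mixer's x, 18 mm above the bench, axes as the mixer's. The tray is 85 mm along x, 151 mm wide, so the side frames guide the bottle at both ends; at its open end (mixer x = -155 to -151 mm) a steel lip stands 4 mm high. The bottle's axis starts 85 to 118 mm down the mixer's x.
- ramp_foot (a point): Point on the aluminium ramp's surface at its foot, mid-width: mixer x = -70 mm, y = 0, 18 mm above the bench. Its x axis runs up the slope (8 degrees), y across, z square to the slope. The ramp is 119 mm long, its top edge 34.6 mm above the bench. A bottle on the ramp has its axis 30 mm along this z.
- front_roller (a point): Middle of the top line of the first of two black rubber rollers: mixer x = 58 mm, 35.8 mm above the bench. Each is 25 mm in diameter, lies along the mixer's y and does not turn now; the second is 44 mm farther uphill at the same height. This line is the highest point of the bottle's way.
- nest (a point): Where the bottle's origin lies when it rests between the rollers: mixer x = 80, y = -14 mm, 59.7 mm above the bench; axes as the mixer's (x uphill). It passes over the front roller with its axis 22 mm before this point and 6 mm higher, then drops in by itself and stays there.
- stop (a point): Middle of the top edge of the stop rail's face, an upright aluminium plate across the mixer with a red strip: mixer x = 112 mm, 78 mm above the bench. It stands 2.5 mm beyond the resting bottle and keeps it from running over.
- housing (a point): Centre of the top of the white drive housing, 70 mm above the bench, which stands along the mixer's -y side: mixer x = -5 to 120 mm, y = -191 to -86 mm. It carries the green key, a black knob 12 mm high and a display.
- start (a joint): Travel of the green start key, m: 0 up, 0.006 right down. A spring returns it: 1.5 N starts it, 5 N holds it right down. It sets the mixer's timer: nothing turns during the task.
- start_top (a point): Centre of the top of the round green start key (24 mm across, standing 6 mm above its black collar, which is 40 mm across) on the drive housing, 88 mm above the bench when up. Pressed straight down.
- spare_bottle: Bystander: a bottle of the same kind standing upright on the bench to the left, cap up; origin at the middle of its foot.
- specimen_pot: Bystander: white specimen pot with red lid, 52 mm across, 70 mm high, standing on the bench beside the mixer on the side away from the housing; origin under its centre.
- marker: Bystander: blue and white marker pen, 135 mm long, 16 mm thick, lying on the bench beside the tray on the housing side; origin under its middle, x along it.
- dishes: Bystander: stack of three clear culture dishes, 92 mm across, 46 mm high; origin under the centre.
- tip_box: Bystander: blue pipette-tip box with clear lid, 85 x 125 x 72 mm; origin under the centre.
Not all that is in view belongs to the job. Leave any pink look-alike of the bottle alone.

How it is judged:
On the way, in this order (a step that is already met when the one before it is completed fails the run):
1. the bottle lies at rest between the two rollers at the stop rail (x of bottle in the frame of nest between -0.004 and 0.004 m and z of bottle in the frame of nest between -0.004 and 0.004 m and y of bottle in the frame of nest between -0.012 and 0.012 m and angle between the y axis of bottle and the y axis of mixer, either way round below 0.06 rad and linear speed of bottle below 0.02 m/s), for 0.2 s.
2. the green start key is pressed right down (value of joint start above 0.0045 m), for 0.05 s.
At the end, for the whole second after the job is handed in: The bottle rests between the two rollers: its origin within 4 mm of the nest along and 4 mm in height, within 12 mm across, its axis within 0.06 rad of the rollers, still (under 0.02 m/s); the start key has been pressed (over 4.5 mm) after that and is up again (under 2 mm) (all of step 1 and value of joint start below 0.002 m); the robot touches nothing.
It fails at once if the bottle runs loose on the ramp, back or ahead: faster than 0.2 m/s with no finger touching it (x of bottle in the frame of nest between -0.145 and -0.027 m and linear speed of bottle above 0.2 m/s and contact force between bottle and the fingers below 0.02 N and contact force between bottle and the arm below 0.02 N).
It fails at once if the bottle is lifted (about 15 mm or more off the tray, ramp or rollers) (z of bottle in the frame of ramp_foot above 0.052 m).
It fails at once if the bottle is gripped or rammed: over 30 N from the fingers (contact force between bottle and the fingers above 30 N).
It fails at once if the start key is pressed before the bottle lies in the rollers (value of joint start above 0.003 m and x of bottle in the frame of nest below -0.01 m).
It fails at once if another thing on the bench (spare bottle, specimen pot, marker pen, dishes, tip box) is moved more than 20 mm (distance of any of spare_bottle, specimen_pot, marker, dishes, tip_box from where it was at the start of the episode above 0.02 m).
It also fails if it takes over 48 s, if anything falls off the work surface, if the arm or the gripper's body presses on something with over 40 N, if the wrist force passes 120 N, or if a joint passes its speed limit or range.

## Robot

A 6-joint arm with a two-finger parallel gripper is mounted at the origin on the work surface. World frame = base frame: x ahead of the robot, y to its left, z up, the work surface at z = 0. Lengths are in m, angles in rad, forces in N, time in s.
With the tool pointing down it reaches from about 0.275 to 0.775 m from the base axis. Payload 14.6 kg.
Tool frame: the origin (TCP) lies midway between the tips of the shut fingers; the grasp point (between the pads) lies 19 mm behind it; z points along the fingers, y is the line along which they close (so a half turn about z gives the same grasp; the last joint's range is limited). The gripper opens to 85 mm and grips with 20 to 120 N. Pads are 22 mm wide; open, the fingers measure 114 mm over their backs; the gripper's body (76 mm by 85 mm) begins 54 mm behind the grasp point. The pads swing forward as they close: fully open they stand 13 mm farther back than shut.
Start: joints at [-1.338, 0.263, -0.048, 1.259, 0, 1.415], TCP at [0.199, -0.486, 0.231] pointing down, gripper open.
Joint ranges: [-2.65, 2.65], [-0.89, 1.7], [-1.18, 1.37], [-2.13, 2.11], [-1.35, 1.29], [-3.14, 3.14]. Speed limits (rad/s): [1.89, 1.89, 2.57, 2.79, 3.14, 3.14].

## Interface

Orientations are given as [roll, pitch, yaw] about the fixed x, y, z axes, in that order (R = Rz(yaw) Ry(pitch) Rx(roll)).
In Python, from bench import manip gives the robot as it stands.
- The arm moves only by the shell command python3 -m jog 'ROWS'. ROWS is text: rows parted by semicolons, each of 5 numbers parted by spaces: the gripper command: -1 is shut, 1 is fully open, values between are in proportion, then the shift along the tool's x, y, z in mm, then the turn about the tool's z in degrees. In form: gripper x y z turn; .... A call has 1 to 5 rows; each row shifts and turns the commanded pose from where the row before left it, along the tool's axes as they then stand; what a row does not reach is not made up. A row lasts 1/8 s, in which the tool goes at most 62.5 mm and 10.7 degrees, less where a joint would pass 70% of its speed; a pose out of reach is approached as far as the arm can. A call is refused whole if a number of a shift passes 62.5 or a number of a turn 10.7, either way. A call with a gripper value outside its range is refused whole. The fingers move at their own pace and stop on an object; the grip force is fixed at half the most. Time passes only in rows, so rows that do not move let the fingers close. It gives the time, the measured TCP pose, the force, the opening and the grip force at its end, in the units of the state.
- manip.observe(): the state, without advancing time (a new reading comes with each control period).
- manip.capture(name): name is "scene" or "top"; returns (picture, depth): 400x640x3 uint8, blue, green, red; 400x640 float32, m along the optical axis (not along the pixel's ray), 0 where there is no reading.
- manip.calibration(name): a dict with "fovy" (degrees; the focal length in pixels is half the picture's height over the tangent of half this angle, whatever the lens; pixels are square), "cx", "cy" (the principal point, pixels), "position" and "attitude" of the camera in the world. Camera axes: x right, y up, looking along -z (the intrinsics and any distortion apply to the point x, -y, -z); pixel columns grow to the right and rows downward; lengths in m; the calibration is good to about 2 mm. A picture is of the moment at which its call begins. calibration takes no time and is no camera call.
- manip.finish_job(): hands the job in; it is judged then, once.
The state is a dict: "time": time; "joint_pos": joint angles; "joint_vel": joint speeds; "joint_torque": joint torques, N m; "tcp_pos": TCP position; "tool_rot": TCP orientation; "force": force on the tool from outside, world axes, zero at the start; "wrist_torque": the same for the moment, N m; "finger_gap": finger opening in m; "grip_force": force on a finger pad.
Only numpy, scipy, OpenCV 4.12 (cv2) and the standard library are available. Lean on these libraries where they do the work, as an engineer would, in place of code of your own. Each camera call takes 0.05 s, during which the arm holds its last target. There are 200 camera calls.

## Working session

There is one attempt and no reset: what is moved stays moved. The work goes in short steps, Python scripts to look and compute and a shell command to move; the robot and the scene stay as the last step left them, time stands still between calls to the robot, and variables do not carry over. Pictures are saved under pics/ and viewed, at most 10 in all, crops included, and the job is handed in when it is done.

```bash
mkdir -p pics; cat > h.py <<'E'
import numpy as np, cv2
from bench import manip
from scipy.spatial.transform import Rotation as R
def cam(n):
    c=manip.calibration(n); a=np.array(c["attitude"],float)
    Rm=a if a.shape==(3,3) else (R.from_euler('xyz',a).as_matrix())
    return c,Rm
def world(n,depth):
    c,Rm=cam(n); h,w=depth.shape; f=h/2/np.tan(np.radians(c["fovy"])/2)
    v,u=np.mgrid[:h,:w]
    K=np.array([[f,0,c["cx"]],[0,f,c["cy"]],[0,0,1]])
    d=c.get("distortion")
    p=np.stack([u,v],-1).reshape(-1,1,2).astype(float)
    q=cv2.undistortPoints(p,K,np.array(d,float) if d is not None else None).reshape(h,w,2)
    P=np.stack([q[...,0]*depth,-q[...,1]*depth,-depth],-1)
    return P@Rm.T+np.array(c["position"])
E
python3 - <<'E'
from h import *
for n in("scene","top"):
    p,d=manip.capture(n); print(manip.calibration(n)); cv2.imwrite(f"pics/{n}0.png",p); np.save(f"{n}0.npy",d)
s=manip.observe(); print(s)
E
```

```text
{'fovy': 57.12745569560464, 'cx': 315.96295058839837, 'cy': 197.35988245769204, 'position': array([0.99531592, 0.1995387 , 0.90472955]), 'attitude': array([6.40244449e-01, 1.04481661e-03, 1.99232244e+00])}
{'fovy': 47.047412012309366, 'cx': 323.8505179967079, 'cy': 202.33713333353262, 'position': array([ 0.27748671, -0.06070358,  1.56230829]), 'attitude': array([ 0.12028133,  0.01457392, -1.56076835])}
{'time': 0.1, 'joint_pos': array([-1.33832794e+00,  2.63513944e-01, -4.88544871e-02,  1.25937363e+00,
        7.61667108e-06,  1.41551183e+00]), 'joint_vel': array([-0.00045355, -0.00145174,  0.00290924,  0.00049937,  0.00127728,
       -0.00221911]), 'joint_torque': array([ 5.47428906e-03, -6.38578606e+01,  3.85062897e+01,  1.00205425e-02,
        8.85426243e-05,  1.60108095e-05]), 'tcp_pos': array([ 0.19845968, -0.48580158,  0.23086   ]), 'tool_rot': array([-3.14065948e+00, -1.53793028e-04,  3.87752813e-01]), 'force': array([-0.7888448 , -0.20078427,  0.39978651]), 'wrist_torque': array([0.01856339, 0.06334041, 0.01758597]), 'grip_force': 0.0, 'finger_gap': 0.08552453995007854}
```

```bash
ls; python3 -m jog --help 2>&1 | head
```

```text
h.py
pics
scene0.npy
top0.npy
$: bad value
```

View pics/top0.png

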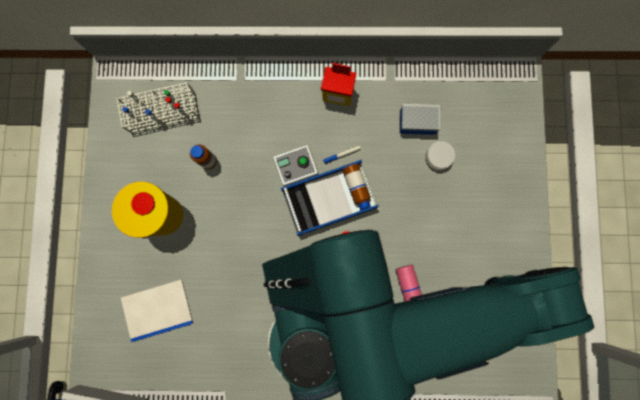

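View pics/scene0.png

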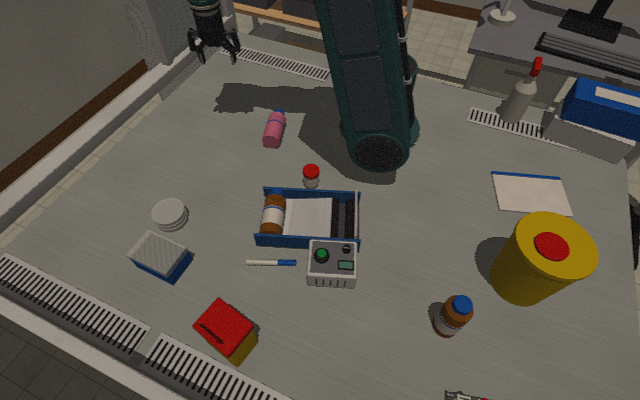

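The top view shows the amber bottle on the tray at (356,187), the rollers at (300,208), the green key at (303,161), and the pot hidden near (347,233). Candidates for the bottle are the amber one lying on the tray (356,187), the standing spare (203,157) and the pink look-alike (407,282). I choose the one on the tray. Next I'll fit the mixer's pose.

```bash
cat > fit.py <<'E'
from h import *
from scipy.optimize import least_squares
W={}
for n in("top","scene"):
    p=cv2.imread(f"pics/{n}0.png"); d=np.load(f"{n}0.npy"); X=world(n,d); hsv=cv2.cvtColor(p,cv2.COLOR_BGR2HSV).astype(int)
    W[n]=(X,hsv)
    print(n,"bench z",np.median(X[(np.abs(X[...,2])<.02)&(d>0)][:,2]))
    near=(np.hypot(X[...,0]-(.55 if 0 else X[...,0]),0)==0)
    roi=np.zeros(d.shape,bool)
    if n=="top": roi[140:240,270:385]=1
    else: roi[180:295,245:370]=1
    H,S,V=[hsv[...,i] for i in range(3)]
    g=roi&(H>50)&(H<85)&(S>120); print(n,"green",g.sum(),np.median(X[g],0))
    b=roi&(H>95)&(H<125)&(S>120)&(V>40)&(X[...,2]>.054)&(X[...,2]<.070)
    P=X[b]; print(n,"blue",b.sum(),P[:,2].mean())
    a=roi&((H<16))&(S>130)&(V>40)&(X[...,2]>.05)
    print(n,"amber",a.sum(),X[a].mean(0),X[a][:,2].max(), X[a][X[a][:,2]>X[a][:,2].max()-.004].mean(0))
    # fit rectangle of two frames: y=+-79.5, x ends
    def res(q):
        c,s=np.cos(q[2]),np.sin(q[2]); dx=P[:,:2]-q[:2]; x=dx@[c,s]; y=dx@[-s,c]
        return np.r_[np.abs(y)-.0795, np.clip(np.abs(x+.0125)-.1425,0,1)*3]
    best=min((least_squares(res,[*P[:,:2].mean(0),y0],loss='soft_l1',f_scale=.004) for y0 in(1.6,1.8,2.0)),key=lambda r:r.cost)
    q=best.x; c,s=np.cos(q[2]),np.sin(q[2]); dx=P[:,:2]-q[:2]; x=dx@[c,s]
    print("pose",q,best.cost,np.percentile(x,[1,99]), np.sqrt(np.mean(res(q)**2)))
    if g.sum():
        v=np.median(X[g],0)[:2]-q[:2]; print("green in mixer",v@[c,s],v@[-s,c])
    if a.sum():
        v=X[a]-np.r_[q[:2],0]; xm=v[:,:2]@[c,s]; ym=v[:,:2]@[-s,c]; print("amber in mixer x",np.percentile(xm,[1,50,99]),"y",np.percentile(ym,[1,99]))
    r=roi|1>0
    red=((H<8)|(H>172))&(S>150)&(X[...,2]>.04)&(X[...,2]<.09)&(np.hypot(X[...,0]-q[0],X[...,1]-q[1])<.3)
    if red.sum(): v=np.median(X[red],0)[:2]-q[:2]; print("red",red.sum(),np.median(X[red],0),v@[c,s],v@[-s,c])
E
python3 fit.py
python3 - <<'E'
import cv2
p=cv2.imread('pics/scene0.png')[160:300,235:385]
cv2.imwrite('pics/crop0.png',cv2.resize(p,None,fx=4,fy=4,interpolation=cv2.INTER_CUBIC))
E
```

```text
top bench z 0.0015742707265867795
top green 193 [ 0.31635313 -0.09830536  0.77340202]
top blue 399 0.06243031951963237
top amber 329 [ 0.50261354 -0.14348604  0.08872258] 1.5623082937074382 [ 0.27748671 -0.06070358  1.56230829]
pose [ 0.47301968 -0.04262827  1.93269601] 0.003206749968745506 [-0.14690493  0.12438267] 0.004253058527368082
green in mixer 0.0033973650836589806 0.16623117346019925
amber in mixer x [-0.13700968 -0.10808225  0.01190854] y [-0.07007384  0.15756853]
red 11 [ 0.36126117 -0.10673421  0.0720647 ] -0.02038527192371112 0.1272162544199837
scene bench z 0.0016461023657168283
scene green 87 [0.59447529 0.03423315 0.09228718]
scene blue 706 0.06199868873532691
scene amber 384 [ 0.52962238 -0.13397101  0.07771315] 0.9047295508148445 [0.99531592 0.1995387  0.90472955]
pose [ 0.47726395 -0.04444177  1.93268903] 0.004287229809236095 [-0.14711851  0.1276631 ] 0.004150421992881351
green in mixer 0.03208093384606434 -0.13747383188906703
amber in mixer x [-0.13440168 -0.10586229  0.11242587] y [-0.07220557  0.04958948]
red 214 [ 0.34747096 -0.10904774  0.07100832] -0.014468784501247311 0.144259514450699
```

View pics/crop0.png

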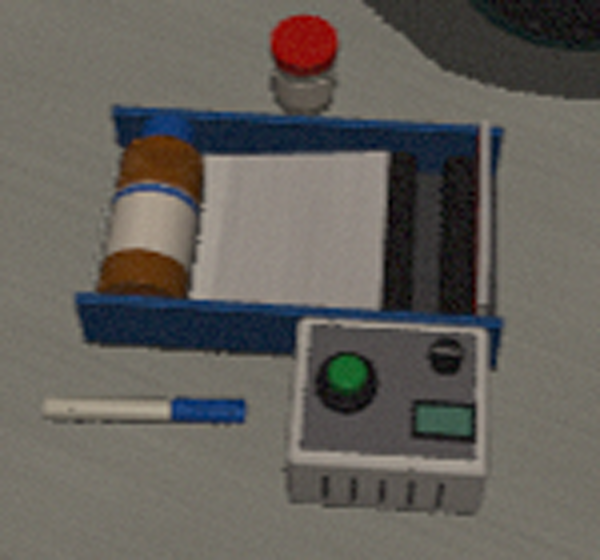

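The crop confirms the choice: an amber bottle lies on the tray with its cap towards the pot, and the key is at about crop (347,375). Both cameras agree on the mixer pose, about (0.475, -0.042) with yaw 1.933, and the key falls inside the housing. I'll turn the tool so its x points uphill, with the fingers half open so they give two contact points.

```bash
cat > go.py <<'E'
import sys
from h import *
O=np.array([.4752,-.0420,0]); YAW=1.9327; M=R.from_euler('z',YAW).as_matrix()
def rep(t=None):
    s=manip.observe(); T=R.from_euler('xyz',s['tool_rot']).as_matrix(); p=np.array(s['tcp_pos'])
    print("t",round(s['time'],2),"mixer mm",np.round(1e3*M.T@(p-O),1),"yaw err deg",np.degrees(s['tool_rot'][2]-YAW).round(2),"F",np.round(s['force'],1),"gap",round(s['finger_gap'],4))
    if t: print("shift tool mm",np.round(1e3*T.T@(O+M@(np.array(t)/1e3)-p),1))
rep([float(a) for a in sys.argv[1:4]])
E
python3 -m jog '0 0 0 0 -10; 0 0 0 0 -10; 0 0 0 0 -10; 0 0 0 0 -10; 0 0 0 0 -10' && python3 -m jog '0 0 0 0 -10; 0 0 0 0 -10; 0 0 0 0 -10; 0 0 0 0 -10; 0 0 0 0 -8.5' && python3 -m jog '0 0 0 0 0;0 0 0 0 0'; python3 go.py -165 -12 231
```

```text
time: 0.72
tcp_pos: [0.1985, -0.4859, 0.231]
tool_rot: [-3.141, -0.001, 1.266]
force: [-0.0, -1.4, -0.1]
finger_gap: 0.0426
grip_force: 0.0
time: 1.35
tcp_pos: [0.1985, -0.4858, 0.231]
tool_rot: [3.141, -0.001, 2.112]
force: [0.5, 0.1, -0.3]
finger_gap: 0.0428
grip_force: 0.0
time: 1.6
tcp_pos: [0.1985, -0.486, 0.2311]
tool_rot: [3.142, -0.0, 2.104]
force: [0.1, -0.5, -0.3]
finger_gap: 0.0428
grip_force: 0.0
t 1.6 mixer mm [-317.2  416.   231.1] yaw err deg 9.79 F [ 0.1 -0.5 -0.3] gap 0.0428
shift tool mm [7.730e+01 4.476e+02 2.000e-01]
```

```bash
python3 -m jog '0 0 0 0 9.8; 0 15 45 0 0; 0 15 45 0 0; 0 15 45 0 0; 0 15 45 0 0' && python3 -m jog '0 15 45 0 0; 0 15 45 0 0; 0 15 45 0 0; 0 15 45 0 0; 0 15 45 0 0' >/dev/null && python3 -m jog '0 10 20 0 0; 0 0 0 0 0; 0 0 0 0 0'; python3 go.py -165 -12 150; python3 - <<'E'
from h import *
for n in("scene","top"):
    p,d=manip.capture(n); cv2.imwrite(f"pics/{n}1.png",p); np.save(f"{n}1.npy",d)
E
```

```text
time: 2.22
tcp_pos: [0.3463, -0.3646, 0.2313]
tool_rot: [3.142, 0.0, 1.933]
force: [-0.1, -0.9, 0.2]
finger_gap: 0.043
grip_force: 0.0
time: 3.22
tcp_pos: [0.5433, -0.1993, 0.2312]
tool_rot: [-3.141, 0.0, 1.935]
force: [0.8, -0.9, -0.3]
finger_gap: 0.0428
grip_force: 0.0
t 3.23 mixer mm [-171.2   -8.   231.2] yaw err deg 0.11 F [ 0.8 -0.9 -0.3] gap 0.0428
shift tool mm [ 6.2  4.1 81.2]
```

View pics/scene1.png

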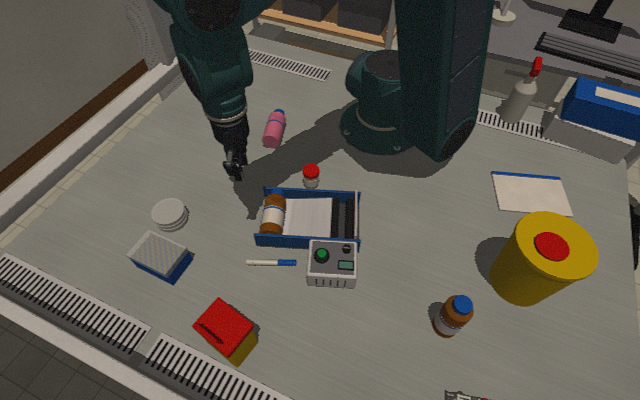

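The scene picture shows the gripper clear behind the tray's open end at about (235,165), with everything else undisturbed. Going down.

```bash
python3 -m jog '0 0 1 40 0; 0 0 1 45 0; 0 0 1 45 0; 0 0 1 40 0; 0 0 0 22 0' && python3 -m jog '0 0 0 6 0; 0 0 0 0 0'; python3 go.py -150 -12 33; python3 - <<'E'
from h import *
p,d=manip.capture("scene"); np.save("scene2.npy",d)
cv2.imwrite("pics/crop2.png",cv2.resize(p[100:290,190:390],None,fx=3,fy=3,interpolation=cv2.INTER_CUBIC))
E
```

```text
time: 3.95
tcp_pos: [0.5462, -0.1978, 0.0375]
tool_rot: [-3.14, -0.001, 1.934]
force: [0.3, -0.3, 0.7]
finger_gap: 0.0425
grip_force: 0.0
time: 4.2
tcp_pos: [0.5474, -0.1979, 0.0338]
tool_rot: [3.141, 0.0, 1.935]
force: [0.5, -0.1, 0.6]
finger_gap: 0.0425
grip_force: 0.0
t 4.2 mixer mm [-171.4  -12.4   33.8] yaw err deg 0.14 F [ 0.5 -0.1  0.6] gap 0.0425
shift tool mm [21.4 -0.3  0.8]
```

View pics/crop2.png

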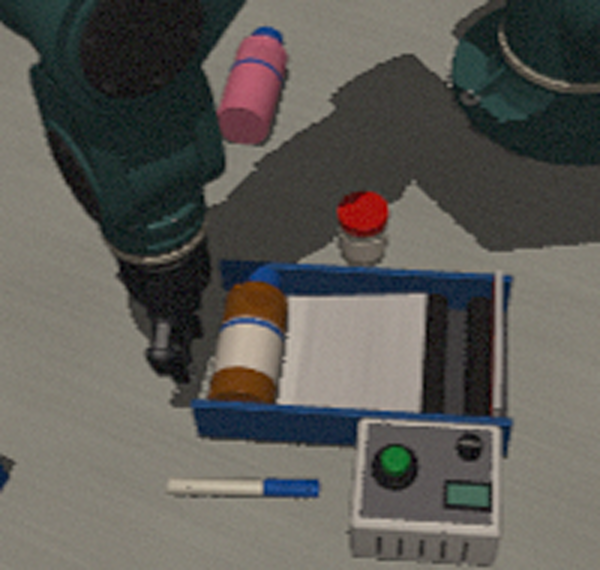

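The gripper is behind the bottle inside the frame line, at about crop (165,350), and everything else is in place. Starting the slow push along the flat tray.

```bash
python3 -m jog '0 5 0 0 0; 0 5 0 0 0; 0 5 0 0 0; 0 4 0 0 0; 0 4 0 0 0'; python3 -m jog '0 4 0 0 0; 0 4 0 0 0; 0 4 0 0 0; 0 4 0 0 0; 0 4 0 0 0' ;python3 go.py -111 -12 34
```

```text
time: 4.88
tcp_pos: [0.5392, -0.1756, 0.0333]
tool_rot: [3.142, 0.0, 1.936]
force: [0.0, 0.1, -0.1]
finger_gap: 0.0428
grip_force: 0.0
time: 5.5
tcp_pos: [0.532, -0.157, 0.0333]
tool_rot: [-3.142, -0.0, 1.936]
force: [-0.3, 0.4, -0.5]
finger_gap: 0.043
grip_force: 0.0
t 5.5 mixer mm [-127.7  -12.4   33.3] yaw err deg 0.18 F [-0.3  0.4 -0.5] gap 0.043
shift tool mm [16.7 -0.4 -0.7]
```

```bash
python3 -m jog '0 4 0 0 0; 0 4 0 0 0; 0 4 0 -0.3 0; 0 4 0 -0.5 0; 0 4 0 -0.6 0'; python3 -m jog '0 4 0 -0.6 0; 0 4 0 -0.6 0; 0 4 0 -0.6 0; 0 4 0 -0.6 0; 0 4 0 -0.6 0' ;python3 go.py 20 -12 50;  python3 - <<'E'
from h import *
p,d=manip.capture("scene"); np.save("scene3.npy",d)
cv2.imwrite("pics/crop3.png",cv2.resize(p[130:280,220:380],None,fx=4,fy=4,interpolation=cv2.INTER_CUBIC))
E
```

```text
time: 6.12
tcp_pos: [0.525, -0.1385, 0.0348]
tool_rot: [3.141, 0.0, 1.936]
force: [-0.1, -1.1, -0.4]
finger_gap: 0.0425
grip_force: 0.6
time: 6.75
tcp_pos: [0.5177, -0.1196, 0.0377]
tool_rot: [3.142, 0.0, 1.936]
force: [0.4, -0.5, 0.8]
finger_gap: 0.0431
grip_force: 0.6
t 6.75 mixer mm [-87.7 -12.3  37.7] yaw err deg 0.18 F [ 0.4 -0.5  0.8] gap 0.0431
shift tool mm [107.7   0.  -12.3]
```

View pics/crop3.png

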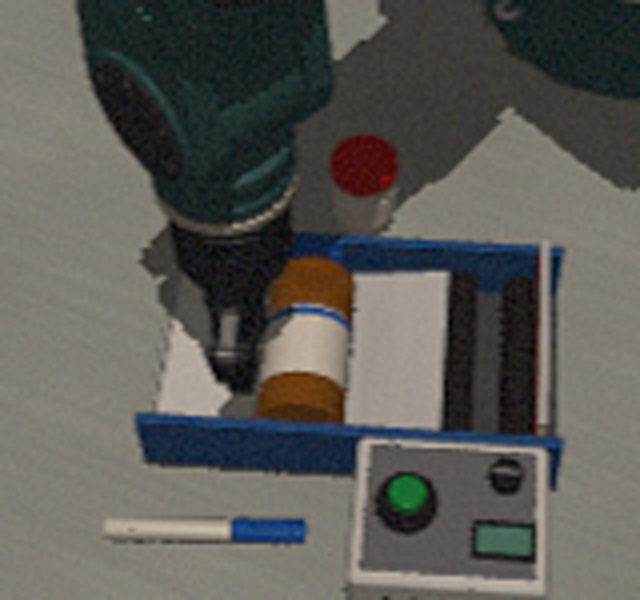

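The bottle is on the ramp against both fingers at crop (305,340), square across, so I continue steadily.

```bash
python3 -m jog '0 4 0 -0.6 0; 0 4 0 -0.6 0; 0 4 0 -0.6 0; 0 4 0 -0.6 0; 0 4 0 -0.6 0' | grep -E 'force|tcp'; python3 -m jog '0 4 0 -0.6 0; 0 4 0 -0.6 0; 0 4 0 -0.6 0; 0 4 0 -0.6 0; 0 4 0 -0.6 0' | grep -E 'force|tcp'; python3 -m jog '0 4 0 -0.6 0; 0 4 0 -0.6 0; 0 4 0 -0.6 0; 0 4 0 -0.6 0; 0 4 0 -0.6 0' | grep -E 'force|tcp'; python3 -m jog '0 4 0 -0.5 0; 0 4 0 -0.5 0; 0 4 0 -0.5 0; 0 4 0 -0.5 0; 0 4 0 -0.5 0' | grep -E 'force|tcp'; python3 go.py 20 -12 50; python3 - <<'E'
from h import *
p,d=manip.capture("scene"); np.save("scene4.npy",d)
cv2.imwrite("pics/crop4.png",cv2.resize(p[130:280,220:380],None,fx=4,fy=4,interpolation=cv2.INTER_CUBIC))
E
```

```text
tcp_pos: [0.5106, -0.101, 0.0407]
force: [1.6, -0.2, 0.8]
grip_force: 0.6
tcp_pos: [0.5035, -0.0823, 0.0437]
force: [1.0, -0.7, 0.3]
grip_force: 0.6
tcp_pos: [0.4963, -0.0636, 0.0467]
force: [0.3, -0.8, 0.6]
grip_force: 0.6
tcp_pos: [0.4893, -0.045, 0.0493]
force: [2.0, -2.9, 1.4]
grip_force: 1.3
t 9.3 mixer mm [ -7.8 -12.1  49.3] yaw err deg 0.18 F [ 2.  -2.9  1.4] gap 0.0427
shift tool mm [27.8 -0.  -0.7]
```

View pics/crop4.png

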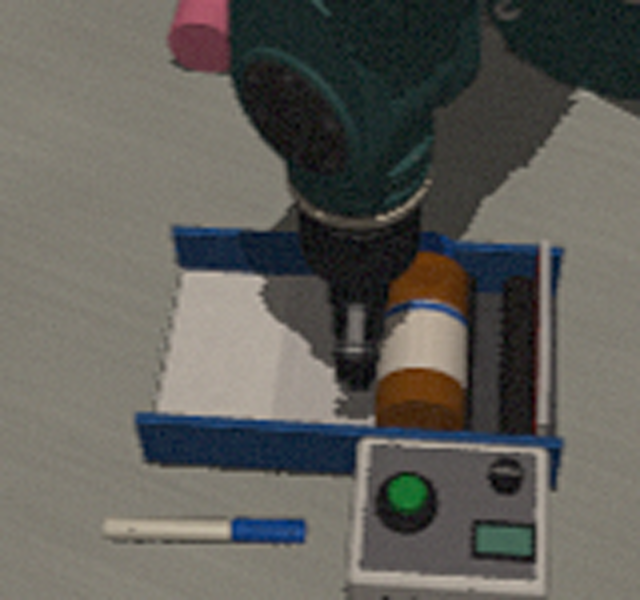

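The bottle is just riding onto the front roller at crop (425,340) and the force has risen to about 3 N, as expected. I'll go slowly over the crest.

```bash
python3 -m jog '0 3 0 -0.3 0; 0 3 0 -0.3 0; 0 3 0 -0.3 0; 0 3 0 -0.2 0; 0 3 0 0 0' | grep -E 'force|tcp'; python3 -m jog '0 3 0 0 0; 0 3 0 0 0; 0 3 0 0 0; 0 3 0 0 0; 0 0 0 0 0' | grep -E 'force|tcp';  python3 go.py 20 -12 50; cat > look.py <<'E'
from h import *
from go import O,M
p,d=manip.capture("scene"); X=world("scene",d); hsv=cv2.cvtColor(p,cv2.COLOR_BGR2HSV).astype(int)
L=(X-O)@M
m=(hsv[...,0]<16)&(hsv[...,1]>130)&(L[...,2]>.05)&(L[...,2]<.11)&(np.abs(L[...,1])<.08)&(np.abs(L[...,0])<.13)
from scipy.optimize import least_squares
P=L[m]; f=least_squares(lambda q:np.hypot(P[:,0]-q[0],P[:,2]-q[1])-.03,[np.median(P[:,0]),P[:,2].max()-.03],loss='soft_l1',f_scale=.002)
print("amber n",m.sum(),"axis x,z mm",f.x*1e3,"y range",np.percentile(P[:,1],[1,99])*1e3)
E
python3 look.py 0 0 0 
```

```text
tcp_pos: [0.4838, -0.0309, 0.0503]
force: [0.4, -3.9, 3.0]
grip_force: 1.8
tcp_pos: [0.4793, -0.0195, 0.0502]
force: [0.5, -0.3, 0.5]
grip_force: 0.0
t 10.6 mixer mm [ 19.6 -11.8  50.2] yaw err deg 0.2 F [ 0.5 -0.3  0.5] gap 0.0427
shift tool mm [0.4 0.2 0.2]
t 10.6 mixer mm [ 19.6 -11.8  50.2] yaw err deg 0.2 F [ 0.5 -0.3  0.5] gap 0.0427
shift tool mm [-19.6 -11.8  50.1]
amber n 432 axis x,z mm [59.62989384 66.38919891] y range [-74.14228196  47.37711935]
```

```bash
python3 -m jog '0 2 0 0 0; 0 2 0 0 0; 0 0 0 0 0; 0 0 0 0 0' | grep -E 'force|tcp'; python3 look.py 0 0 0
```

```text
tcp_pos: [0.4782, -0.0162, 0.0503]
force: [-0.2, 0.3, -1.1]
grip_force: 0.0
t 11.15 mixer mm [ 23.1 -11.9  50.3] yaw err deg 0.18 F [-0.2  0.3 -1.1] gap 0.0424
shift tool mm [-23.  -12.   50.3]
amber n 455 axis x,z mm [78.14199292 60.76821596] y range [-74.11296012  45.98543904]
```

The bottle has dropped in: the measured axis is (78.1, 60.8) mm and its middle is at y -14, against the nest at (80, -14, 59.7). Backing off, going up and measuring the key.

```bash
python3 -m jog '0 -15 0 0 0; 0 -10 0 -5 0; -1 0 0 -40 0; -1 0 0 -50 0; -1 0 0 -40 0' | grep -E 'force|tcp'; python3 -m jog '-1 0 0 0 0; -1 0 0 0 0'; cat > key.py <<'E'
from h import *
from go import O,M
for n in("scene","top"):
    p,d=manip.capture(n); X=world(n,d); hsv=cv2.cvtColor(p,cv2.COLOR_BGR2HSV).astype(int); L=(X-O)@M
    m=(hsv[...,0]>50)&(hsv[...,0]<80)&(hsv[...,1]>130)&(L[...,2]>.08)&(L[...,2]<.1)&(np.abs(L[...,0]-.032)<.03)&(np.abs(L[...,1]+.137)<.03)
    if m.sum(): P=L[m]*1e3; print(n,m.sum(),"median",np.median(P,0),"mid range",(P.min(0)+P.max(0))/2,np.ptp(P,axis=0))
E
python3 key.py 32 -137 130; python3 look.py 0 0 0
```

```text
tcp_pos: [0.4875, -0.0404, 0.1876]
force: [0.5, -0.4, -0.6]
grip_force: 0.0
time: 12.08
tcp_pos: [0.4871, -0.04, 0.1849]
tool_rot: [-3.141, -0.0, 1.935]
force: [-0.6, 0.8, -0.5]
finger_gap: -0.0001
grip_force: 0.0
t 12.07 mixer mm [ -2.3 -11.8 184.9] yaw err deg 0.15 F [-0.6  0.8 -0.5] gap -0.0001
shift tool mm [ 34.  125.3  54.9]
scene 80 median [  27.90800497 -138.8716563    92.49565359] mid range [  28.42336912 -134.78667517   89.23250546] [23.17206212 28.29457143 15.10107342]
t 12.18 mixer mm [ -1.9 -11.5 184.3] yaw err deg 0.16 F [-0.2  0.2 -0.1] gap 0.0
shift tool mm [  1.8 -11.3 184.3]
amber n 454 axis x,z mm [78.2394925  60.55250602] y range [-74.53755625  45.89611405]
```

```bash
python3 -m jog '-1 7.5 31.5 0 0; -1 7.5 31.5 0 0; -1 7.5 31.5 0 0; -1 8 32 0 0; -1 0 0 40 0' | grep -E 'force|tcp'; python3 -m jog '-1 0 0 25 0; -1 0 0 15 0; -1 0 0 0 0'| grep -E 'force|tcp'; python3 go.py 28.5 -138 88; python3 - <<'E'
from h import *
p,d=manip.capture("scene")
cv2.imwrite("pics/crop5.png",cv2.resize(p[160:310,260:420],None,fx=4,fy=4,interpolation=cv2.INTER_CUBIC))
E
```

```text
tcp_pos: [0.5972, 0.0351, 0.1455]
force: [-0.7, -0.9, -1.4]
grip_force: 0.0
tcp_pos: [0.5938, 0.0341, 0.1045]
force: [-0.5, -0.0, -0.2]
grip_force: 0.0
t 13.22 mixer mm [  29.2 -137.9  104.5] yaw err deg 0.18 F [-0.5 -0.  -0.2] gap -0.0001
shift tool mm [-0.7  0.1 16.5]
```

View pics/crop5.png

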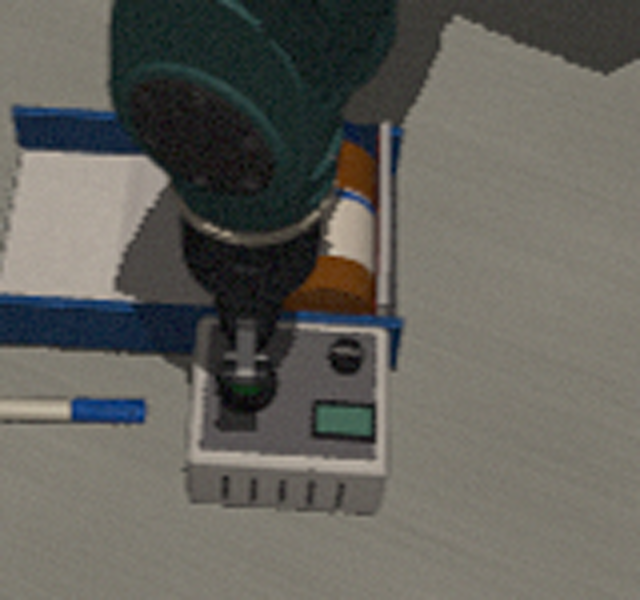

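The shut fingers stand right over the green key at crop (247,383), and the bottle lies in the rollers at the stop. Pressing in small steps.

```bash
python3 -m jog '-1 0 0 8 0; -1 0 0 6 0; -1 0 0 4 0; -1 0 0 1.5 0; -1 0 0 0 0'| grep -E 'force|tcp';  python3 -m jog '-1 0 0 1.5 0; -1 0 0 0.5 0; -1 0 0 0 0; -1 0 0 0 0'| grep -E 'force|tcp'
```

```text
tcp_pos: [0.5946, 0.0341, 0.0861]
force: [-0.5, 0.2, 5.6]
grip_force: 2.4
tcp_pos: [0.5948, 0.0341, 0.0857]
force: [-6.6, 0.3, 25.7]
grip_force: 12.8
```

The force shows a hard stop. I'll check the travel by watching the spring force on the way up.

```bash
for i in 1; do
python3 -m jog '-1 0 0 -2.5 0; -1 0 0 0 0'| grep -E '^force|tcp'
python3 -m jog '-1 0 0 -1.5 0; -1 0 0 0 0'| grep -E '^force|tcp'
python3 -m jog '-1 0 0 -1.5 0; -1 0 0 0 0'| grep -E '^force|tcp'
python3 -m jog '-1 0 0 -1.5 0; -1 0 0 0 0'| grep -E '^force|tcp'
python3 -m jog '-1 0 0 -1.5 0; -1 0 0 0 0'| grep -E '^force|tcp'; done
```

```text
tcp_pos: [0.5947, 0.0341, 0.0868]
force: [0.9, -0.0, 4.6]
tcp_pos: [0.5946, 0.0341, 0.0879]
force: [3.0, -0.6, 3.9]
tcp_pos: [0.5946, 0.0341, 0.0894]
force: [1.8, -0.5, 2.2]
tcp_pos: [0.5943, 0.0342, 0.0908]
force: [1.3, 0.4, 1.1]
tcp_pos: [0.594, 0.0342, 0.0921]
force: [-0.2, 0.3, 0.1]
```

The spring force ran from 5 N to 0 over about 6 mm, so the key went right down and came back up. Retreating, one last check, then handing in.

```bash
python3 -m jog '-1 0 0 -15 0; -1 0 0 -40 0; -1 0 0 -40 0; -1 0 0 -20 0; -1 0 0 0 0'| grep -E '^force|tcp'; python3 -m jog '-1 0 0 0 0; -1 0 0 0 0; -1 0 0 0 0'| grep -E '^force|tcp'; python3 look.py 0 0 0; python3 key.py 0 0 0
```

```text
tcp_pos: [0.595, 0.0341, 0.2093]
force: [-0.6, -0.5, -0.8]
tcp_pos: [0.5941, 0.0341, 0.2067]
force: [-0.3, 0.1, -0.4]
t 16.65 mixer mm [  29.1 -138.2  206.7] yaw err deg 0.18 F [-0.3  0.1 -0.4] gap 0.0
shift tool mm [ -28.8 -138.1  206.8]
amber n 412 axis x,z mm [78.10293942 60.54396512] y range [-74.38987006  45.4658617 ]
t 16.7 mixer mm [  29.1 -138.3  206.8] yaw err deg 0.18 F [ 0.6 -0.7  0.2] gap 0.0005
shift tool mm [ -28.7 -138.2  206.9]
scene 75 median [  28.09972093 -139.24725478   92.60791285] mid range [  27.49877151 -135.77965969   89.22681561] [25.01224308 27.40812065 15.59098644]
```

The key reads 92.6 mm, the same height as before the press, the bottle hasn't moved, and the robot is clear of everything.

```bash
python3 -c "
from bench import manip
print(manip.finish_job())"
```

```text
the job is handed in; nothing more can be done
None
```

The job is handed in at about 17 s of robot time, with no verdict returned: by my measurements the bottle lies still in the rollers, the start key went right down and is up again, and the arm touched nothing else.

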